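Load a front panel into its carrier and lock it with the clip rod

TASK

Pick the bare aluminium front panel off the bench and set it down, not dropped, in the blue carrier so that it lies flat between the brass pins. Then lay the red rod across it, roughly centred, and push it down past the yellow spring jaws until it is fully home in both fork clips with the jaws closed over it. Leave the green spare panel, the meter and the screwdriver where they are.

Things in the scene. Friction and masses are not known exactly. Their poses are not given: they have to be found in the camera images.
- panel: Bare aluminium instrument front panel, a flat plate 100 x 56 x 6 mm with two round dark apertures, lying flat on the bench, about 90 g. Origin at the centre of the plate (3 mm above its underside); x along its 100 mm length, y across its 56 mm width, z through its thickness. Both faces and ends are alike. Pinch it across the 56 mm width.
- rod: Red rod with steel ends, a plain cylinder 190 mm long and 14 mm in diameter, about 120 g, lying on the bench. Origin at its middle, on its axis; x along the rod. Both ends are alike; it may be rolled about x by any angle.
- carrier: Blue carrier plate 200 x 90 x 15 mm bolted to the bench, with a nest of eight brass pins for the panel in its middle and an aluminium fork clip near each end, which together hold a rod along x, at y = 0, above the panel. Origin at the centre of its underside; x along its 200 mm length, y across, z up.
- nest (a point): Centre of the nest's floor, on the carrier's top, 15 mm above the bench; axes as the carrier. The nest is 106 x 62 mm, long in x, framed by pins 10 mm thick and 12 mm tall, upper 7 mm tapered, at x +-38, y +-36 and x +-58, y +-18 mm; the long sides are open for fingers from x -30 to +30. A loaded panel's centre is 3 mm above it.
- seat (a point): Where the middle of the rod's axis lies when fully home, midway between the clips: 32 mm above the bench, 11 mm above a loaded panel's top; axes as the carrier, rod along x. The clips stand at x +-74 mm, 16 mm wide along x, tops 58 mm above the bench, mouth about 24 mm wide: -y side a fixed wall, +y side a sprung yellow jaw. Both together take about 5 to 15 N of push.
- jaw0 (a joint): Angle of the yellow jaw of the clip at the carrier's -x end, rad: 0 closed, up to 0.6 swung outward (+y); a spring closes it. Hinged 12.5 mm to +y of the rod's line, 14 mm above the bench; its nose, 38 to 42 mm above the bench, leaves 11 mm for the 14 mm rod, which pushes it to about 0.15 in passing.
- jaw1 (a joint): The same for the jaw at the carrier's +x end.
- spare: Green plastic spare panel of the same shape, 100 x 56 x 6 mm, flat on the bench; origin at its centre. Not to be moved.
- meter: Yellow multimeter 75 x 150 x 34 mm lying on the bench; origin at the centre of its underside, length along y. Not to be moved.
- screwdriver: Screwdriver lying on the bench, handle to its -x end, about 200 mm long, 26 mm thick; origin under its middle. Not to be moved.
Not all that is in view belongs to the job. Several things have the shape of the carrier; the one meant has the colours described above.

How it is judged:
By the outcome, as a careful person would: the job done as asked, in the order asked, and still so for the second after the job is handed in, with the robot touching nothing.
It also fails if it takes over 64 s, if anything falls off the work surface, if the arm or the gripper's body presses on something with over 40 N, if the wrist force passes 120 N, or if a joint passes its speed limit or range.

ROBOT

A 6-joint arm with a two-finger parallel gripper is mounted at the origin on the work surface. World frame = base frame: x ahead of the robot, y to its left, z up, the work surface at z = 0. Lengths are in mm, angles in degrees, forces in N, time in s.
With the tool pointing down it reaches from about 225 to 875 mm from the base axis. Payload 3.4 kg.
Tool frame: the origin (TCP) lies at the very end of the fingers, on their centre line; the grasp point (between the pads) lies arm.tcp_to_grasp behind it (arm.tcp_to_grasp is the distance from the TCP to the grasp point, in mm); z points along the fingers, y is the line along which they close (so a half turn about z gives the same grasp; the last joint's range is limited). The gripper opens to 85 mm and grips with 20 to 120 N. Pads are 22 mm wide; open, the fingers measure 114 mm over their backs; the gripper's body (76 mm by 85 mm) begins 54 mm behind the grasp point. The pads swing forward as they close: fully open they stand 13 mm farther back than shut.
Start: joints at [65.374, 15.808, 86.224, -0, 77.962, -6.933], TCP at [174.768, 547.831, 231.328] pointing down, gripper open.
Joint ranges: [-165.64, 165.64], [-43.16, 119.46], [12.63, 154.43], [-67.54, 247.53], [6.08, 155.33], [-154.97, 154.97]. Speed limits (degrees/s): [147.25, 147.25, 180, 180, 180, 180].

INTERFACE

Orientations are given as [roll, pitch, yaw] about the fixed x, y, z axes, in that order (R = Rz(yaw) Ry(pitch) Rx(roll)).
In Python, from workcell import arm, imaging, job_done, spotter gives the robot as it stands.
- The arm moves only by the tool servo_tool, never from a script. Its argument "commands" is text: rows parted by semicolons, each of 7 numbers parted by spaces: the opening, from -1 (shut) to 1 (fully open), then the shift along the tool's x, y, z each as a share of 30 cm, from -1 to 1, then the turn, a rotation vector about the tool's x, y, z each as a share of pi/2 rad, from -1 to 1. A call has 1 to 12 rows; each row is the pose to reach, as a shift and turn from the pose commanded when the call began, along the tool's axes at that moment; what a row does not reach only later rows make up. A row lasts 1/12 s, in which the tool goes at most 41.7 mm and 7.16 degrees, less where a joint would pass 70% of its speed; a pose out of reach is approached as far as the arm can. A call with a number of a shift or a turn outside -1 to 1 is refused whole. A call with a gripper value outside its range is refused whole. The fingers move at their own pace and stop on an object; "force" is the grip in N (left out, the last holds). Time passes only in rows, so rows that repeat a pose let the fingers close. It gives the time, the measured TCP pose, the force, the opening and the grip force at its end, in the units of the state.
- arm.observe(): the state, without advancing time (a new reading comes with each control period).
- imaging.grab_frame(name): name is "side" or "top"; returns the picture (420x560x3 uint8, red, green, blue); there is no depth.
- imaging.calibration(name): a dict with "camera_matrix" (3x3 intrinsics, pixels), "rvec" (rotation vector, rad) and "tvec" (3), from world to camera coordinates, as OpenCV has them. Camera axes: x right, y down, z forward; pixel columns grow to the right and rows downward; lengths in mm; the calibration is good to about 2 mm. A picture is of the moment at which its call begins. calibration takes no time and is no camera call.
- job_done(): hands the job in; it is judged then, once.
Trained networks look in the newest picture that a camera, given by its name, has taken for a name from the list of things; names that differ only in an ending like _2 or _b are one class to them, and where a whole thing is asked for, a point or a joint stands for the part that bears it (a point fixed in the world has none). Each returns a list of dicts, best first, with "score" (0 to 1); they miss things now and then, are a little off and sometimes report something else, mostly with a low value. They report only what shows in the picture. A call takes as long as a camera call. They do not tell look-alikes from the thing itself.
- spotter.recognise(name, camera): "xy" ([column, row] in pixels, amid what is visible of it).
- spotter.landmark_of(name, camera): "xy" ([column, row] in pixels: a listed point, or the origin of a listed thing).
The state is a dict: "clock": time; "qpos": joint angles; "joint_vel": joint speeds; "effort": joint torques, N m; "tcp_pos": TCP position; "ee_rot": TCP orientation; "contact_force": force on the tool from outside, world axes, zero at the start; "torque": the same for the moment, N m; "finger_gap": opening from 0.0 (shut) to 1.0 (fully open); "gripper_force": force on a finger pad.
Only numpy, scipy, OpenCV 4.12 (cv2) and the standard library are available. Lean on these libraries where they do the work, as an engineer would, in place of code of your own. Each camera call takes 0.05 s, during which the arm holds its last target. There are 200 camera calls.

## Working session

There is one attempt and no reset: what is moved stays moved. The work goes in short steps, Python scripts to look and compute and a tool call to move; the robot and the scene stay as the last step left them, time stands still between calls to the robot, and variables do not carry over. Pictures are saved under pics/ and viewed, at most 10 in all, crops included, and the job is handed in when it is done.

Besides the shell and the picture viewer there is one more tool, called after "Call:" as name(argument=value, ...) on one line, values as JSON. servo_tool: Moves the arm, as the interface text tells. Shift numbers are shares of 30 cm and turn numbers shares of pi/2 rad, none past 1 either way. Its arguments: {"type":"object","properties":{"commands":{"type":"string"},"force":{"type":"number"}},"required":["commands"]}

```bash
mkdir -p pics; ls; python3 - <<'E'
from workcell import arm, imaging, spotter
import cv2,numpy as np
print(arm.observe(), arm.tcp_to_grasp)
for c in("top","side"):
    f=imaging.grab_frame(c); cv2.imwrite(f"pics/{c}0.png",f[:,:,::-1])
    k=imaging.calibration(c);R=cv2.Rodrigues(np.array(k["rvec"]))[0];print(c,-R.T@np.array(k["tvec"]).ravel(),R[2])
    for n in("panel","rod","carrier","nest","seat","jaw0","jaw1","spare"):
        print(c,n,[(np.round(d["xy"],1).tolist(),round(d["score"],2)) for d in spotter.landmark_of(n,c)])
E
```

```text
pics
{'clock': 0.0, 'qpos': array([ 6.53753192e+01,  1.58505895e+01,  8.62963173e+01, -6.15974729e-04,
        7.79645238e+01, -6.93275095e+00]), 'joint_vel': array([-0.10347391,  0.04455872, -0.05931941,  0.05696796, -0.01380817,
       -0.0157133 ]), 'effort': array([-1.69006780e-03, -4.16775799e+01, -2.45803338e+01, -4.85846103e-04,
        1.12240354e-02,  1.02611133e-05]), 'tcp_pos': array([174.51977583, 547.2993428 , 230.40258121]), 'ee_rot': array([-1.79889311e+02, -1.28523575e-02,  1.62308187e+02]), 'contact_force': array([-0.03584197,  0.51784105,  0.0585989 ]), 'torque': array([ 0.02173362, -0.03204588,  0.04795863]), 'gripper_force': 0.0, 'finger_gap': 0.9980158192251914} 18.700000000000003
top [ 355.6592858   153.98619174 1542.85005184] [ 0.07041278 -0.00317035 -0.9975129 ]
top panel [([423.4, 215.3], 0.8)]
top rod [([331.3, 164.6], 0.67)]
top carrier [([109.7, 182.9], 0.91), ([301.3, 246.6], 0.9), ([228.4, 298.1], 0.74), ([228.9, 206.1], 0.67)]
top nest [([228.1, 203.1], 0.93), ([111.6, 181.9], 0.77), ([230.7, 302.3], 0.68)]
top seat [([298.8, 253.2], 0.86), ([111.1, 178.9], 0.8), ([226.5, 301.5], 0.8), ([228.2, 207.8], 0.57)]Traceback (most recent call last):
  File "<stdin>", line 8, in <module>
ValueError: it knows: carrier, meter, nest, panel, rod, screwdriver, seat, spare
```

View pics/top0.png

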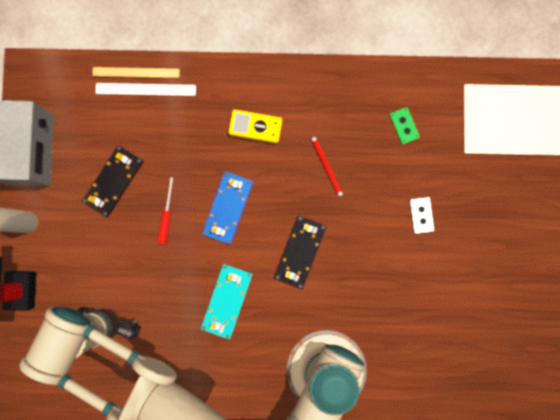

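```bash
python3 - <<'E'
from workcell import arm, imaging, spotter
import cv2,numpy as np
c="side"
f=imaging.grab_frame(c); cv2.imwrite(f"pics/{c}0.png",f[:,:,::-1])
k=imaging.calibration(c);R=cv2.Rodrigues(np.array(k["rvec"]))[0];print(c,-R.T@np.array(k["tvec"]).ravel(),R)
for n in("panel","rod","carrier","nest","seat","spare"):
        print(c,n,[(np.round(d["xy"],1).tolist(),round(d["score"],2)) for d in spotter.landmark_of(n,c)])
E
```

```text
side [ 392.19360397 -565.65299636  943.22295036] [[ 0.99259775 -0.12144289  0.00115254]
 [-0.0939988  -0.77422689 -0.62588892]
 [ 0.07690209  0.6211476  -0.77991136]]
side panel [([292.5, 365.7], 0.97)]
side rod [([330.9, 254.6], 0.58), ([274.8, 184.2], 0.51)]
side carrier [([189.3, 190.6], 0.82), ([273.2, 185.1], 0.7), ([285.1, 116.5], 0.6), ([236.4, 243.2], 0.56), ([296.0, 365.9], 0.22)]
side nest [([273.4, 181.9], 0.87), ([185.6, 189.8], 0.86), ([282.0, 113.3], 0.64), ([234.1, 239.1], 0.58)]
side seat [([281.1, 110.5], 0.81), ([274.0, 176.9], 0.8), ([185.8, 181.5], 0.8), ([236.5, 234.1], 0.79)]
side spare [([401.6, 332.2], 0.7)]
```

View pics/side0.png

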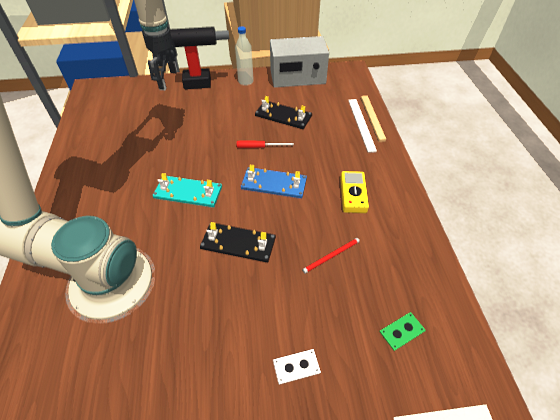

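The job's carrier is the blue one: top (228,206), side (274,182). The panel is at top (422,215), side (296,366). The rod is at top (327,166), side (331,254). Next I'll fit poses to the colour masks in both views and enlarge the carrier to see the jaw side.

```bash
cat > vis.py <<'E'
import cv2,numpy as np
from scipy.optimize import least_squares
from workcell import imaging
K={c:imaging.calibration(c) for c in("top","side")}
def proj(P,c):
    k=K[c];return cv2.projectPoints(np.asarray(P,float).reshape(-1,1,3),np.array(k["rvec"]),np.array(k["tvec"]),np.array(k["camera_matrix"]),None)[0][:,0]
def stats(poly):
    m=cv2.moments(np.asarray(poly,np.float32).reshape(-1,1,2))
    a=m["m00"];return np.array([m["m10"]/a,m["m01"]/a]),.5*np.arctan2(2*m["mu11"],m["mu20"]-m["mu02"]),a
def hull(img,roi,test,s=4):
    x0,y0,x1,y1=roi
    big=cv2.resize(img[y0:y1,x0:x1],None,fx=s,fy=s,interpolation=cv2.INTER_CUBIC)
    m=test(cv2.cvtColor(big,cv2.COLOR_RGB2HSV)).astype(np.uint8)
    n,l,st,_=cv2.connectedComponentsWithStats(m)
    i=1+np.argmax(st[1:,4]);ys,xs=np.nonzero(l==i)
    h=cv2.convexHull(np.c_[xs,ys].astype(np.int32))[:,0]
    return (h+.5)/s-.5+[x0,y0]
def corners(p,dim):
    x,y,z,a=p;c,s=np.cos(a),np.sin(a)
    return np.array([[x+c*u-s*v,y+s*u+c*v,z+w] for u in(-dim[0]/2,dim[0]/2) for v in(-dim[1]/2,dim[1]/2) for w in(-dim[2]/2,dim[2]/2)])
def fit(hulls,dim,p0,fixz=None):
    S={c:stats(h) for c,h in hulls.items()}
    def r(q):
        p=[q[0],q[1],fixz if fixz is not None else q[2],q[3]];o=[]
        for c in S:
            t=stats(cv2.convexHull(proj(corners(p,dim),c).astype(np.float32)))
            o+=list(t[0]-S[c][0])+[40*np.sin(t[1]-S[c][1])]
        return o
    s=least_squares(r,p0,x_scale=[1,1,1,.01],diff_step=1e-4);p=s.x.copy();p[3]=np.degrees(p[3])
    return np.round(p,1),np.round(s.fun,2),{c:int(S[c][2]) for c in S}
def ground(uv,c,z):
    k=K[c];R=cv2.Rodrigues(np.array(k["rvec"]))[0];t=np.array(k["tvec"]).ravel()
    d=R.T@np.linalg.inv(np.array(k["camera_matrix"]))@[*uv,1];o=-R.T@t
    return (o+d*(z-o[2])/d[2])[:2]
blue=lambda h:(abs(h[...,0].astype(int)-110)<9)&(h[...,1]>130)&(h[...,2]>60)
red=lambda h:((h[...,0]<5)|(h[...,0]>173))&(h[...,1]>195)&(h[...,2]>110)
white=lambda h:(h[...,1]<70)&(h[...,2]>120)
E
python3 - <<'E'
from vis import *
I={c:imaging.grab_frame(c) for c in K}
def go(n,rt,rs,test,dim,h,a0):
    H={"top":hull(I["top"],rt,test),"side":hull(I["side"],rs,test)}
    g=ground(stats(H["top"])[0],"top",h)
    for z in(None,h): print(n,z,*fit(H,dim,[*g,h,np.radians(a0)],z))
    for c in H: print(c,fit({c:H[c]},dim,[*g,h,np.radians(a0)],h)[:2])
go("carrier",(195,160,265,255),(225,150,320,210),blue,(200,90,15),7.5,-15)
go("panel",(400,185,445,245),(262,340,330,395),white,(100,56,6),3,8)
go("rod",(300,125,355,205),(295,230,370,280),red,(178,14,14),7,20)
a=cv2.resize(I["top"][160:255,190:270],None,fx=6,fy=6,interpolation=cv2.INTER_CUBIC)
b=cv2.resize(I["side"][150:210,230:320],None,fx=3.4,fy=3.4,interpolation=cv2.INTER_CUBIC)
o=np.zeros((570,790,3),np.uint8);o[:,:480]=a;o[:b.shape[0],482:482+b.shape[1]]=b
cv2.imwrite("pics/zoom.png",o[:,:,::-1])
E
```

```text
carrier None [473.7 300.1   8.9 -18. ] [-0.01 -0.45 -0.22 -0.48  0.09  0.36] {'top': 1929, 'side': 1355}
carrier 7.5 [473.8 300.6   7.6 -18. ] [-0.13 -0.45 -0.22 -0.46  0.27  0.36] {'top': 1929, 'side': 1355}
top (array([472.5, 300.2,   7.5, -18.4]), array([-0., -0., -0.]))
side (array([475.5, 301.6,   7.5, -17.3]), array([ 0., -0.,  0.]))
panel None [ 462.4 -281.2    7.     7.4] [-0.01 -0.12 -0.17 -0.09  0.03  0.16] {'top': 725, 'side': 1124}
panel 3 [  462.7  -280.8 -1622.8     7.4] [-0.51 -0.13 -0.16 -0.05  0.4   0.15] {'top': 725, 'side': 1124}
top (array([ 462.4, -282.3,    3. ,    7.1]), array([ 0.,  0., -0.]))
side (array([ 463. , -279.9,    3. ,    7.6]), array([-0., -0.,  0.]))
rod None [604.    5.9  10.3  26. ] [ 0.05 -0.32  0.03 -0.3   0.03 -0.03] {'top': 316, 'side': 293}
rod 7 [604.6   6.6   7.   26. ] [-0.3  -0.33  0.06 -0.28  0.41 -0.02] {'top': 316, 'side': 293}
top (array([603.6,   5.7,   7. ,  26. ]), array([-0., -0., -0.]))
side (array([605.6,   7.9,   7. ,  26. ]), array([ 0.,  0., -0.]))
```

View pics/zoom.png

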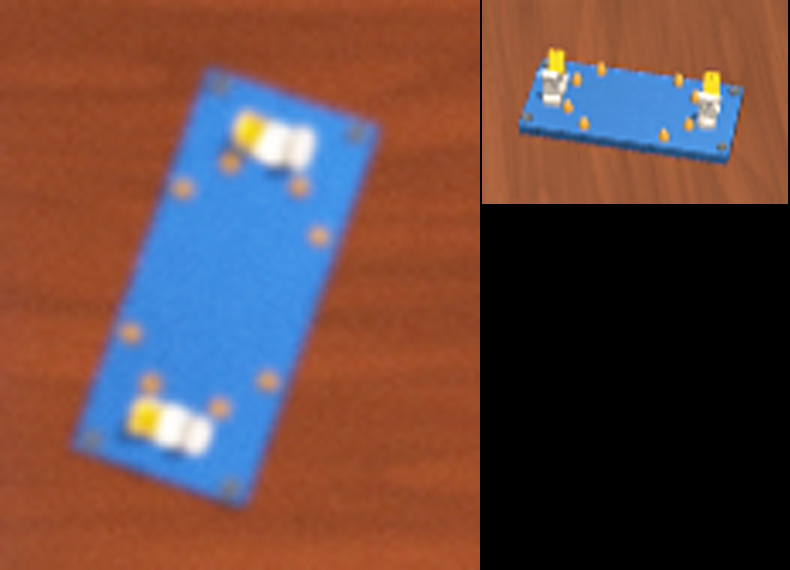

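```bash
cat > mv.py <<'E'
import numpy as np,sys
# python3 mv.py x y z yaw X Y Z YAW : commanded pose -> target, tool pointing down
a=list(map(float,sys.argv[1:]));p,y,q,Y=np.array(a[:3]),a[3],np.array(a[4:7]),a[7]
c,s=np.cos(np.radians(y)),np.sin(np.radians(y))
R=np.array([[c,s,0],[s,-c,0],[0,0,-1]])
d=R.T@(q-p);print("shift",np.round(d/300,4),"turn z",round(-(Y-y)/90,4),"rows",round(np.linalg.norm(d)/41.7,1),round(abs(Y-y)/7.16,1))
E
python3 mv.py 174.768 547.831 231.328 162.307 462.7 -281 150 187.4
```

```text
shift [-1.754  -2.3404  0.2711] turn z -0.2788 rows 21.1 3.5
```

Call:
servo_tool(commands="1 -0.6 -0.8 0 0 0 0;1 -0.6 -0.8 0 0 0 0;1 -0.6 -0.8 0 0 0 0;1 -0.6 -0.8 0 0 0 0;1 -0.6 -0.8 0 0 0 0;1 -0.6 -0.8 0 0 0 0;1 -0.6 -0.8 0 0 0 0;1 -0.6 -0.8 0 0 0 0;1 -0.6 -0.8 0 0 0 0", force=40)

```text
clock: 1.5
tcp_pos: [273.9, 262.4, 231.6]
ee_rot: [180.0, 0.1, 162.0]
contact_force: [-0.0, 1.1, 0.4]
finger_gap: 1.001
gripper_force: 0.0
```

Call:
servo_tool(commands="0.6 -0.6 -0.8 0 0 0 0;0.6 -0.6 -0.8 0 0 0 0;0.6 -0.6 -0.8 0 0 0 0;0.6 -0.6 -0.8 0 0 0 0;0.6 -0.6 -0.8 0 0 0 0;0.6 -0.6 -0.8 0 0 0 0;0.6 -0.6 -0.8 0 0 0 0;0.6 -0.6 -0.8 0 0 0 0;0.6 -0.6 -0.8 0 0 0 0")

```text
clock: 2.25
tcp_pos: [373.8, -20.3, 231.3]
ee_rot: [180.0, 0.0, 162.1]
contact_force: [0.7, 0.7, -0.2]
finger_gap: 0.8
gripper_force: 0.0
```

Call:
servo_tool(commands="0.56 -0.554 -0.7404 0.3 0 0 -0.2788;0.56 -0.554 -0.7404 0.3 0 0 -0.2788;0.56 -0.554 -0.7404 0.3 0 0 -0.2788;0.56 -0.554 -0.7404 0.3 0 0 -0.2788;0.56 -0.554 -0.7404 0.3 0 0 -0.2788;0.56 -0.554 -0.7404 0.3 0 0 -0.2788;0.56 -0.554 -0.7404 0.3 0 0 -0.2788;0.56 -0.554 -0.7404 0.3 0 0 -0.2788;0.56 -0.554 -0.7404 0.3 0 0 -0.2788;0.56 -0.554 -0.7404 0.3 0 0 -0.2788")

```text
clock: 3.08
tcp_pos: [463.3, -278.6, 140.6]
ee_rot: [179.8, -0.1, -172.5]
contact_force: [-0.0, 0.4, -0.1]
finger_gap: 0.778
gripper_force: 0.0
```

Call:
servo_tool(commands="0.56 0 0 0.12 0 0 0;0.56 0 0 0.24 0 0 0;0.56 0 0 0.34 0 0 0;0.56 0 0 0.4 0 0 0;0.56 0 0 0.42 0 0 0;0.56 0 0 0.43 0 0 0;0.56 0 0 0.44 0 0 0;0.56 0 0 0.44 0 0 0")

```text
clock: 3.75
tcp_pos: [463.7, -280.6, 10.5]
ee_rot: [-179.9, 0.1, -172.5]
contact_force: [-0.2, 0.4, 0.3]
finger_gap: 0.779
gripper_force: 0.0
```

```bash
python3 - <<'E'
from vis import *
I=imaging.grab_frame("side")
cv2.imwrite("pics/g1.png",cv2.resize(I[280:420,220:380],None,fx=4,fy=4,interpolation=cv2.INTER_CUBIC)[:,:,::-1])
E
```

```text
(no output)
```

View pics/g1.png

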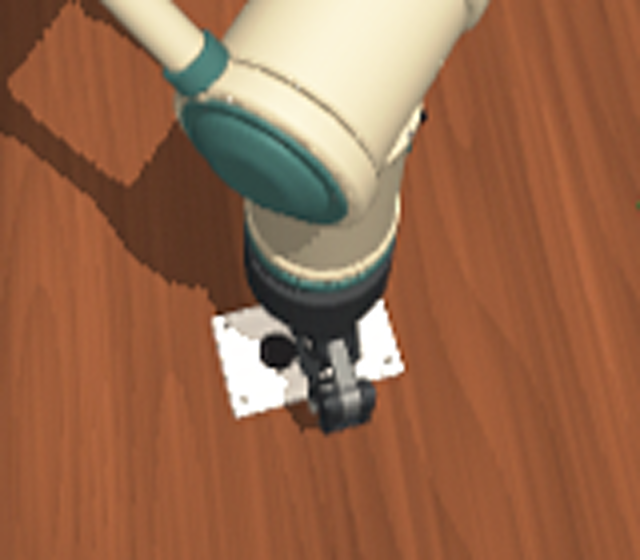

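The fingers straddle the panel: near finger at crop (340,410), panel edges at crop x 215–400. I'll lower until they touch the bench.

Call:
servo_tool(commands="0.56 0 0 0.01 0 0 0;0.56 0 0 0.02 0 0 0;0.56 0 0 0.02 0 0 0")

```text
clock: 4.05
tcp_pos: [462.7, -281.0, 3.3]
ee_rot: [-180.0, 0.0, -172.6]
contact_force: [-0.5, -0.2, -0.4]
finger_gap: 0.783
gripper_force: 0.0
```

Call:
servo_tool(commands="0.56 0 0 0.007 0 0 0;0.56 0 0 0.01 0 0 0;0.56 0 0 0.01 0 0 0")

```text
clock: 4.3
tcp_pos: [462.5, -281.0, 0.0]
ee_rot: [180.0, -0.0, -172.6]
contact_force: [0.7, -0.4, -0.2]
finger_gap: 0.779
gripper_force: 0.0
```

Call:
servo_tool(commands="0.56 0 0 0.006 0 0 0;0.56 0 0 0.01 0 0 0;0.56 0 0 0.01 0 0 0")

```text
clock: 4.55
tcp_pos: [462.5, -280.9, -3.0]
ee_rot: [180.0, -0.0, -172.6]
contact_force: [0.5, -0.0, 0.7]
finger_gap: 0.779
gripper_force: 0.0
```

Call:
servo_tool(commands="0.56 0 0 0.004 0 0 0;0.56 0 0 0.007 0 0 0;0.56 0 0 0.007 0 0 0")

```text
clock: 4.8
tcp_pos: [462.6, -280.9, -5.0]
ee_rot: [180.0, -0.0, -172.6]
contact_force: [-0.1, 1.7, 0.4]
finger_gap: 0.78
gripper_force: 0.0
```

Call:
servo_tool(commands="0.4 0 0 0 0 0 0;0.3 0 0 0 0 0 0;0.2 0 0 0 0 0 0;0.2 0 0 0 0 0 0;0.2 0 0 0 0 0 0;0.2 0 0 0 0 0 0", force=40)

```text
clock: 5.3
tcp_pos: [463.1, -281.2, -3.7]
ee_rot: [-180.0, 0.1, -172.6]
contact_force: [-0.7, 1.0, 5.9]
finger_gap: 0.637
gripper_force: 42.1
```

Call:
servo_tool(commands="0 0 0 -0.05 0 0 0;0 0 0 -0.15 0 0 0;0 0 0 -0.28 0 0 0;0 0 0 -0.38 0 0 0;0 0 0 -0.4 0 0 0;0 0 0 -0.4 0 0 0", force=60)

```text
clock: 5.8
tcp_pos: [464.2, -282.1, 117.8]
ee_rot: [-179.8, 0.2, -172.6]
contact_force: [0.2, 0.5, -0.8]
finger_gap: 0.628
gripper_force: 64.1
```

```bash
python3 mv.py 462.8 -281.1 115.2 187.4 474 301 115.2 162;python3 mv.py 462.8 -281.1 115.2 187.4 462.8 0 115.2 162; python3 - <<'E'
from vis import *
from workcell import arm
s=arm.observe();print(s["tcp_pos"],s["ee_rot"],s["finger_gap"],s["qpos"])
E
```

```text
shift [-0.2869  1.9194  0.    ] turn z 0.2822 rows 14.0 3.5
shift [-0.1207  0.9292  0.    ] turn z 0.2822 rows 6.7 3.5
[ 464.15796604 -282.08143635  117.77580617] [-179.75773648    0.24098359 -172.59524852] 0.6283750595863559 [-3.86326860e+01  1.80182371e+01  1.00370507e+02  6.02171653e-03
  6.12695888e+01 -1.36039807e+02]
```

Call:
servo_tool(commands="0 -0.014 0.1 0 0 0 0;0 -0.03 0.22 0 0 0 0;0 -0.05 0.35 0 0 0 0;0 -0.07 0.48 0 0 0 0;0 -0.09 0.61 0 0 0 0;0 -0.11 0.74 0 0 0 0;0 -0.13 0.87 0 0 0 0;0 -0.143 0.96 0 0 0 0;0 -0.143 0.96 0 0 0 0")

```text
clock: 6.55
tcp_pos: [465.7, 14.9, 113.2]
ee_rot: [179.8, -0.2, -172.3]
contact_force: [0.7, 0.1, -0.1]
finger_gap: 0.629
gripper_force: 64.0
```

Call:
servo_tool(commands="0 -0.02 0.12 0 0 0 0.06;0 -0.035 0.25 0 0 0 0.12;0 -0.055 0.38 0 0 0 0.18;0 -0.075 0.51 0 0 0 0.24;0 -0.095 0.64 0 0 0 0.28;0 -0.115 0.76 0 0 0 0.2822;0 -0.13 0.86 0 0 0 0.2822;0 -0.14 0.93 0 0 0 0.2822;0 -0.144 0.96 0 0 0 0.2822;0 -0.144 0.96 0 0 0 0.2822;0 -0.144 0.96 0 0 0 0.2822")

```text
clock: 7.47
tcp_pos: [473.2, 300.0, 113.9]
ee_rot: [-179.8, -0.1, 162.0]
contact_force: [-0.1, -1.1, -0.5]
finger_gap: 0.629
gripper_force: 64.0
```

```bash
cat > look.py <<'E'
from vis import *
from workcell import arm
import sys
I={c:imaging.grab_frame(c) for c in K}
s=arm.observe();print(s["tcp_pos"],s["ee_rot"],s["finger_gap"])
o=np.zeros((480,790,3),np.uint8)
for i,c in enumerate(K):
    u,v=proj([[474,301,40]],c)[0].astype(int);a=I[c][max(v-60,0):v+60,u-49:u+49]
    a=cv2.resize(a,None,fx=4,fy=4,interpolation=cv2.INTER_CUBIC);o[:a.shape[0],i*396:i*396+a.shape[1]]=a;print(c,"origin",u-49,max(v-60,0))
cv2.imwrite(sys.argv[1],o[:,:,::-1])
E
python3 look.py pics/p1.png
```

```text
[473.53392862 299.41390735 114.50587743] [-1.79885924e+02 -5.72597714e-02  1.61930803e+02] 0.6288342067730432
top origin 176 146
side origin 224 115
```

View pics/p1.png

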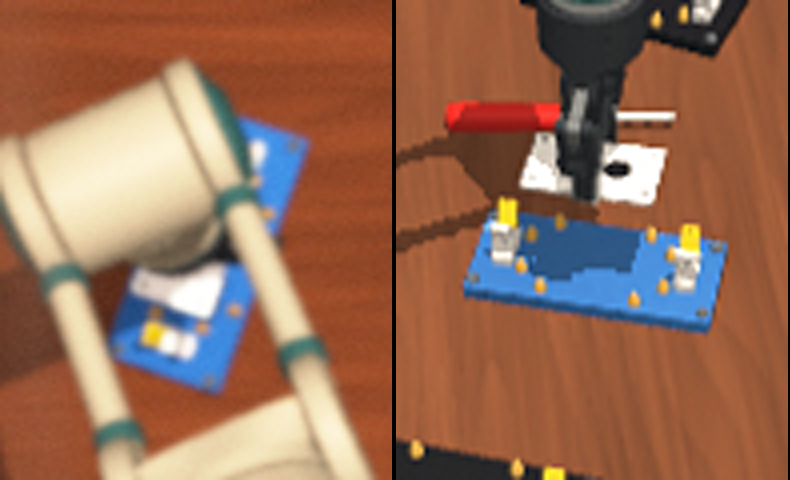

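The held panel shows clearly in the side view at about crop (595,168). For precision I'll fit the carrier from its pins, and measure the panel in the same side view.

```bash
cat > pins.py <<'E'
from vis import *
from workcell import arm
from scipy.optimize import linear_sum_assignment
P=np.array([[sx*x,sy*y,20] for x,y in((38,36),(58,18)) for sx in(1,-1) for sy in(1,-1)],float)
def W(p):
    c,s=np.cos(p[2]),np.sin(p[2]);return np.c_[p[0]+c*P[:,0]-s*P[:,1],p[1]+s*P[:,0]+c*P[:,1],P[:,2]]
def pins(img,c,g=(474,301,np.radians(-18))):
    s=4;big=cv2.resize(img,None,fx=s,fy=s,interpolation=cv2.INTER_CUBIC);h=cv2.cvtColor(big,cv2.COLOR_RGB2HSV)
    m=((h[...,0]>8)&(h[...,0]<23)&(h[...,1]>60)&(h[...,2]>(120))).astype(np.uint8)
    n,l,st,ce=cv2.connectedComponentsWithStats(m)
    cand=np.array([(ce[i]+.5)/s-.5 for i in range(1,n) if 25<st[i,4]<500])
    q=proj(W(g),c);D=np.linalg.norm(q[:,None]-cand[None],axis=2);i,j=linear_sum_assignment(D);k=D[i,j]<4;i,j=i[k],j[k]
    f=lambda p:(proj(W(p),c)[i]-cand[j]).ravel()
    r=least_squares(f,g,x_scale=[1,1,.01],loss="soft_l1",diff_step=1e-5)
    return np.round([*r.x[:2],np.degrees(r.x[2])],2),len(i),np.round(f(r.x).reshape(-1,2),1).tolist()
E
python3 - <<'E'
from pins import *
for c in K: print(c,*pins(cv2.imread(f"pics/{c}0.png")[:,:,::-1],c))
I=imaging.grab_frame("side");print(pins(I,"side")[:2])
s=arm.observe();t=s["tcp_pos"];print(t)
u,v=proj([t+[0,0,6.7]],"side")[0].astype(int);print(u,v)
H=hull(I,(u-28,v-12,u+28,v+16),white);print(H.min(0),H.max(0))
print(fit({"side":H},(100,56,6),[*t[:2],t[2]+6.7,np.radians(-18)],t[2]+6.7))
print(fit({"side":hull(I,(225,150,320,210),blue)},(200,90,15),[474,301,7.5,-.31],7.5))
E
```

```text
top [472.67 299.85 -18.17] 8 [[0.0, -0.0], [0.1, 0.0], [-0.1, 0.0], [0.0, 0.1], [-0.1, 0.3], [0.0, -0.0], [0.0, -0.2], [0.1, -0.1]]
side [474.16 300.23 -18.38] 6 [[0.0, 0.0], [-0.1, -0.0], [0.1, -0.1], [0.0, 0.1], [-0.1, 0.0], [-0.0, -0.0]]
(array([474.22, 300.45, -18.49]), 7)
[473.70421005 299.52107063 114.81230191]
273 156
[273.375 149.875] [290.875 165.875]
(array([500. , 291.8, 121.5,  38.4]), array([ 0., -0.,  0.]), {'side': 229})
(array([475.2, 301.7,   7.5, -17.5]), array([-0.,  0.,  0.]), {'side': 1357})
```

```bash
cat >> pins.py <<'E'
def held(I,t,c="side",dz=6.7):
    u,v=proj([t+[0,0,dz]],c)[0].astype(int);x0,y0=u-24,v-14;s=4
    h=cv2.cvtColor(cv2.resize(I[y0:y0+30,x0:x0+48],None,fx=s,fy=s,interpolation=cv2.INTER_CUBIC),cv2.COLOR_RGB2HSV)
    n,l,st,_=cv2.connectedComponentsWithStats(((h[...,1]<75)&(h[...,2]>150)).astype(np.uint8))
    print(st[1:].tolist());m=np.isin(l,[i for i in range(1,n) if st[i,4]>400]);ys,xs=np.nonzero(m)
    H=(cv2.convexHull(np.c_[xs,ys].astype(np.int32))[:,0]+.5)/s-.5+[x0,y0]
    return H,fit({c:H},(100,56,6),[*t[:2],t[2]+dz,np.radians(-18)],t[2]+dz)
E
python3 - <<'E'
from pins import *
I=imaging.grab_frame("side");t=arm.observe()["tcp_pos"];print(t)
H,f=held(I,t);print(H.min(0),H.max(0),f)
print(stats(cv2.convexHull(proj(corners([*t[:2],t[2]+6.7,np.radians(-18)],(100,56,6)),"side").astype(np.float32))))
E
```

```text
[473.88794307 299.67139128 115.07780645]
[[73, 0, 13, 21, 148], [121, 3, 58, 10, 496], [25, 24, 51, 61, 1859], [100, 34, 70, 64, 3162], [0, 115, 14, 5, 51]]
[254.875 142.375] [293.125 165.875] (array([481.5, 310. , 121.8,  11. ]), array([ 0.,  0., -0.]), {'side': 691})
(array([273.12013758, 156.67976045]), np.float64(0.10103644841460577), 482.2974847215228)
```

```bash
sed -i 's/>400\]/>1000]/' pins.py; python3 - <<'E'
from pins import *
I=imaging.grab_frame("side");s=arm.observe();t=s["tcp_pos"];print(t,s["ee_rot"])
H,f=held(I,t);print(H.min(0),H.max(0),f)
E
```

```text
[474.01872185 299.86409453 115.21463211] [-1.79975378e+02 -4.95615209e-03  1.61900737e+02]
[[77, 0, 9, 9, 69], [122, 4, 57, 9, 484], [73, 10, 10, 10, 70], [25, 25, 51, 59, 1841], [101, 34, 69, 64, 3164], [0, 115, 14, 5, 50]]
[254.875 147.875] [290.875 165.875] (array([473.8, 298.6, 121.9, -17.7]), array([-0., -0.,  0.]), {'side': 504})
```

```bash
python3 mv.py 474 300 115.2 162 474.3 301.2 33.2 161.7
```

```text
shift [0.0003 0.0041 0.2733] turn z 0.0033 rows 2.0 0.0
```

Call:
servo_tool(commands="0 0 0.002 0.06 0 0 0.002;0 0 0.004 0.15 0 0 0.0033;0 0 0.004 0.22 0 0 0.0033;0 0 0.004 0.26 0 0 0.0033;0 0 0.004 0.2733 0 0 0.0033;0 0 0.004 0.2733 0 0 0.0033;0 0 0.004 0.2733 0 0 0.0033;0 0 0.004 0.2733 0 0 0.0033")

```text
clock: 8.38
tcp_pos: [475.3, 302.6, 34.4]
ee_rot: [179.9, 0.1, 161.7]
contact_force: [0.5, -0.6, -1.0]
finger_gap: 0.63
gripper_force: 64.0
```

```bash
python3 - <<'E'
from pins import *
I=imaging.grab_frame("side");s=arm.observe();t=s["tcp_pos"];print(t,s["ee_rot"])
cv2.imwrite("pics/p2.png",cv2.resize(I[130:210,220:330],None,fx=6,fy=6,interpolation=cv2.INTER_CUBIC)[:,:,::-1])
H,f=held(I,t);print(H.min(0),H.max(0),f); print(pins(I,"side"))
E
```

```text
[475.24342056 302.73340659  34.45075662] [1.79895581e+02 1.03937411e-01 1.61690678e+02]
[[77, 0, 14, 30, 218], [122, 0, 2, 3, 4], [31, 24, 49, 62, 1678], [1, 30, 1, 2, 2], [105, 35, 65, 63, 2913], [0, 44, 31, 42, 902], [171, 55, 21, 58, 626], [170, 71, 2, 1, 2], [18, 86, 1, 1, 1], [19, 90, 1, 1, 1], [20, 92, 1, 1, 1], [22, 92, 6, 2, 12], [38, 97, 11, 7, 28], [161, 98, 8, 8, 20], [48, 103, 1, 1, 1], [171, 102, 1, 1, 1], [37, 105, 1, 2, 2], [161, 104, 13, 12, 38], [160, 106, 1, 4, 4], [38, 109, 2, 1, 2], [39, 111, 9, 3, 15], [132, 110, 13, 10, 35], [131, 118, 1, 2, 2]]
[256.375 165.625] [290.875 183.875] (array([475.4, 302.7,  41.2, -18.2]), array([-0., -0.,  0.]), {'side': 460})
(array([474.08, 300.38, -18.37]), 6, [[0.0, -0.0], [-0.1, -0.1], [0.0, -0.1], [0.0, 0.1], [0.1, 0.2], [-0.1, -0.1]])
```

View pics/p2.png

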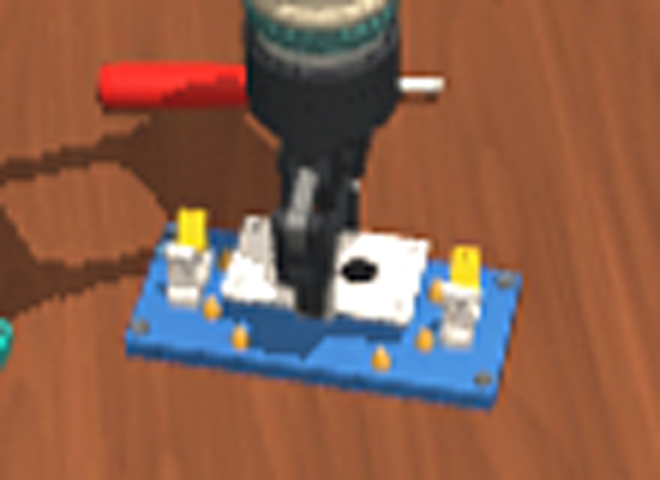

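The panel hangs over the nest, about 1–2 mm too far in +y. Correcting while lowering to just above the pin tops.

```bash
python3 mv.py 475.2 302.7 34.4 161.7 474 300.4 26 161.7
```

```text
shift [ 0.0014 -0.0085  0.028 ] turn z -0.0 rows 0.2 0.0
```

Call:
servo_tool(commands="0 0.001 -0.004 0.01 0 0 0;0 0.0014 -0.008 0.02 0 0 0;0 0.0014 -0.0085 0.028 0 0 0;0 0.0014 -0.0085 0.028 0 0 0;0 0.0014 -0.0085 0.028 0 0 0")

```text
clock: 8.85
tcp_pos: [472.9, 300.1, 24.6]
ee_rot: [-180.0, -0.0, 161.7]
contact_force: [0.1, 0.2, -0.9]
finger_gap: 0.632
gripper_force: 64.0
```

```bash
python3 - <<'E'
from pins import *
I=imaging.grab_frame("side");s=arm.observe();t=s["tcp_pos"];print(t,s["ee_rot"])
H,f=held(I,t);print(H.min(0),H.max(0),f)
E
```

```text
[473.03692802 300.17533643  24.7375828 ] [-1.79999902e+02 -5.51737730e-03  1.61707472e+02]
[[75, 0, 16, 30, 234], [0, 18, 3, 6, 10], [0, 24, 78, 59, 2540], [101, 32, 69, 65, 2932], [171, 43, 21, 58, 626], [170, 59, 2, 1, 2], [18, 74, 1, 1, 1], [19, 78, 1, 1, 1], [22, 80, 5, 2, 10], [39, 86, 7, 6, 10], [161, 86, 8, 8, 18], [47, 88, 1, 1, 1], [48, 90, 1, 1, 1], [171, 90, 1, 1, 1], [37, 93, 1, 2, 2], [161, 92, 13, 12, 40], [160, 95, 1, 3, 3], [38, 97, 2, 1, 2], [39, 99, 5, 4, 8], [134, 100, 3, 3, 3], [139, 100, 6, 9, 15], [132, 103, 1, 2, 2], [131, 106, 2, 6, 9], [132, 110, 13, 7, 31]]
[248.625 168.625] [290.875 186.625] (array([462.3, 303.3,  31.4, -17.9]), array([-0., -0.,  0.]), {'side': 565})
```

Call:
servo_tool(commands="0 -0.002 0 0.01 0 0 0;0 -0.002 0 0.018 0 0 0;0 -0.002 0 0.026 0 0 0;0 -0.002 0 0.034 0 0 0;0 -0.002 0 0.034 0 0 0;0 -0.002 0 0.034 0 0 0")

```text
clock: 9.4
tcp_pos: [473.5, 299.9, 14.3]
ee_rot: [-180.0, -0.0, 161.7]
contact_force: [0.4, 0.2, -1.6]
finger_gap: 0.628
gripper_force: 64.0
```

Call:
servo_tool(commands="0 0 0 0.003 0 0 0;0 0 0 0.006 0 0 0;0 0 0 0.009 0 0 0;0 0 0 0.009 0 0 0;0 0 0 0.009 0 0 0")

```text
clock: 9.82
tcp_pos: [473.6, 300.0, 11.9]
ee_rot: [180.0, -0.0, 161.7]
contact_force: [0.3, -0.4, 0.5]
finger_gap: 0.63
gripper_force: 64.0
```

Call:
servo_tool(commands="0 0 0 0.002 0 0 0;0 0 0 0.004 0 0 0;0 0 0 0.004 0 0 0")

```text
clock: 10.07
tcp_pos: [473.8, 300.0, 11.5]
ee_rot: [180.0, 0.0, 161.7]
contact_force: [-2.2, -0.1, 4.5]
finger_gap: 0.631
gripper_force: 65.1
```

Call:
servo_tool(commands="0.35 0 0 0 0 0 0;0.4 0 0 0 0 0 0;0.5 0 0 0 0 0 0;0.6 0 0 0 0 0 0;0.6 0 0 0 0 0 0;0.6 0 0 -0.02 0 0 0;0.6 0 0 -0.08 0 0 0;0.6 0 0 -0.2 0 0 0;0.6 0 0 -0.33 0 0 0;0.6 0 0 -0.4 0 0 0;0.6 0 0 -0.4 0 0 0")

```text
clock: 10.98
tcp_pos: [477.1, 301.7, 136.7]
ee_rot: [179.5, 0.5, 161.7]
contact_force: [0.4, 0.3, 0.5]
finger_gap: 0.799
gripper_force: 0.0
```

```bash
python3 mv.py 473.8 300 131.5 161.7 604.6 6.6 91.5 206; python3 mv.py 473.8 300 131.5 161.7 604.6 6.6 91.5 116;
```

```text
shift [-0.721  -0.7916  0.1333] turn z -0.4922 rows 7.8 6.2
shift [-0.721  -0.7916  0.1333] turn z 0.5078 rows 7.8 6.4
```

Call:
servo_tool(commands="0.6 -0.1 -0.11 0 0 0 0;0.4 -0.2 -0.22 0 0 0 -0.08;0 -0.3 -0.33 0 0 0 -0.16;0 -0.4 -0.44 0.03 0 0 -0.24;0 -0.5 -0.55 0.06 0 0 -0.32;0 -0.6 -0.66 0.09 0 0 -0.4;0 -0.68 -0.75 0.12 0 0 -0.46;0 -0.723 -0.789 0.1333 0 0 -0.4922;0 -0.723 -0.789 0.1333 0 0 -0.4922;0 -0.723 -0.789 0.1333 0 0 -0.4922;0 -0.723 -0.789 0.1333 0 0 -0.4922;0 -0.723 -0.789 0.1333 0 0 -0.4922")

```text
clock: 11.98
tcp_pos: [604.3, 8.4, 90.6]
ee_rot: [179.9, -0.0, -154.0]
contact_force: [-0.5, -0.0, -0.6]
finger_gap: 0.505
gripper_force: 0.0
```

```bash
python3 - <<'E'
from pins import *
I=imaging.grab_frame("side");T=imaging.grab_frame("top");s=arm.observe();t=s["tcp_pos"];print(t,s["ee_rot"],s["finger_gap"])
o=np.zeros((600,790,3),np.uint8)
for img,(x0,y0,w,h),(X,Y) in((I,(225,145,98,75),(0,0)),(T,(195,160,70,95),(396,0)),(I,(285,190,95,70),(0,310))):
    a=cv2.resize(img[y0:y0+h,x0:x0+w],None,fx=4,fy=4,interpolation=cv2.INTER_CUBIC)[:600-Y,:790-X];o[Y:Y+a.shape[0],X:X+a.shape[1]]=a
cv2.imwrite("pics/p3.png",o[:,:,::-1])
S=hull(T,(195,175,265,245),white)
print(fit({"top":S},(100,56,6),[474,300,18,-.32],18))
E
```

```text
[604.58794327   8.80746842  91.08209981] [ 1.79970476e+02  8.15946611e-03 -1.53908396e+02] 0.4983409102665467
(array([473.6, 301.9,  18. , -18.2]), array([0., 0., 0.]), {'top': 1420})
```

View pics/p3.png

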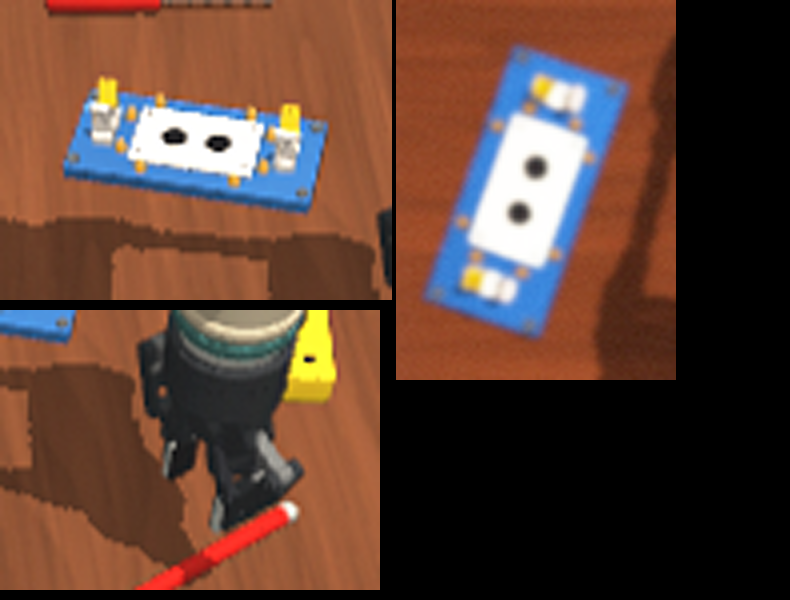

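The panel lies flat between the pins. Now for the rod.

Call:
servo_tool(commands="0 0 -0.004 0.06 0 0 0;0 0 -0.004 0.16 0 0 0;0 0 -0.004 0.23 0 0 0;0 0 -0.004 0.27 0 0 0;0 0 -0.004 0.29 0 0 0;0 0 -0.004 0.298 0 0 0;0 0 -0.004 0.298 0 0 0;0 0 -0.004 0.298 0 0 0")

```text
clock: 12.75
tcp_pos: [606.6, 6.5, 2.4]
ee_rot: [-179.9, 0.1, -154.0]
contact_force: [-0.9, -0.1, -0.5]
finger_gap: 0.498
gripper_force: 0.0
```

Call:
servo_tool(commands="-0.3 0 0 0 0 0 0;-0.5 0 0 0 0 0 0;-0.6 0 0 0 0 0 0;-0.7 0 0 0 0 0 0;-0.9 0 0 0 0 0 0;-0.9 0 0 0 0 0 0;-0.9 0 0 0 0 0 0", force=60)

```text
clock: 13.33
tcp_pos: [606.1, 6.2, 2.2]
ee_rot: [-180.0, 0.1, -154.0]
contact_force: [-1.6, 1.1, 5.5]
finger_gap: 0.135
gripper_force: 58.6
```

Call:
servo_tool(commands="-0.9 0 0 -0.02 0 0 0;-0.9 0 0 -0.07 0 0 0;-0.9 0 0 -0.15 0 0 0;-0.9 0 0 -0.25 0 0 0;-0.9 0 0 -0.35 0 0 0;-0.9 0 0 -0.4 0 0 0;-0.9 0 0 -0.4 0 0 0;-0.9 0 0 -0.4 0 0 0;-0.9 0 0 -0.4 0 0 0", force=90)

```text
clock: 14.08
tcp_pos: [604.5, 6.1, 119.7]
ee_rot: [179.9, -0.1, -154.0]
contact_force: [-0.6, -0.6, -1.0]
finger_gap: 0.121
gripper_force: 88.2
```

```bash
python3 - <<'E'
from pins import *
T=imaging.grab_frame("top");I=imaging.grab_frame("side");s=arm.observe();t=s["tcp_pos"];print(t,s["ee_rot"],s["finger_gap"])
for c,img in(("top",T),("side",I)):
    u,v=proj([t+[0,0,4.8]],c)[0].astype(int);x0,y0=u-45,v-45
    a=img[y0:y0+90,x0:x0+90]
    h=cv2.cvtColor(cv2.resize(a,None,fx=4,fy=4,interpolation=cv2.INTER_CUBIC),cv2.COLOR_RGB2HSV);m=red(h)
    n,l,st,_=cv2.connectedComponentsWithStats(m.astype(np.uint8));print(c,[x for x in st[1:].tolist() if x[4]>60],x0,y0)
    ys,xs=np.nonzero(np.isin(l,[i for i in range(1,n) if st[i,4]>150]))
    H=(cv2.convexHull(np.c_[xs,ys].astype(np.int32))[:,0]+.5)/4-.5+[x0,y0]
    z=t[2]+4.8;print(fit({c:H},(178,14,14),[*t[:2],z,.45],z),H.min(0),H.max(0))
o=np.hstack([cv2.resize(i[y:y+100,x:x+95],None,fx=4,fy=4,interpolation=cv2.INTER_CUBIC) for i,x,y in((T,285,110),(I,285,190))])
cv2.imwrite("pics/p4.png",o[:,:,::-1])
E
python3 mv.py 606.1 6.2 122 206 473.7 300.3 122 161.7
```

```text
[604.37233244   6.12138527 119.20980099] [ 179.87660473   -0.19778175 -154.00184023] 0.11787159993854598
top [[186, 202, 63, 96, 2241]] 285 114
(array([558.9, -18. , 124. ,  26.2]), array([ 0., -0.,  0.]), {'top': 147}) [331.125 164.125] [346.625 187.875]
side [[257, 119, 33, 28, 557], [224, 143, 11, 14, 93], [67, 176, 109, 78, 2577]] 291 185
(array([603.1,   5.5, 124. ,  25.7]), array([ 0., -0., -0.]), {'side': 349}) [307.375 214.375] [362.875 247.875]
shift [-0.0331  1.0746  0.    ] turn z 0.4922 rows 7.7 6.2
```

View pics/p4.png

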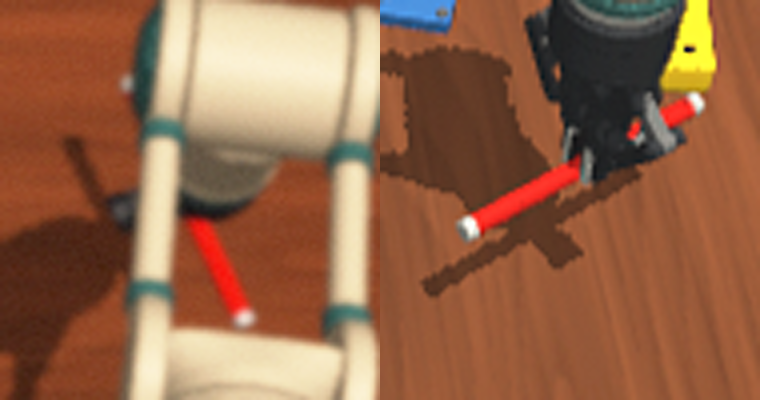

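Call:
servo_tool(commands="-0.9 0 0.06 0 0 0 0.05;-0.9 -0.01 0.15 0 0 0 0.12;-0.9 -0.01 0.26 0 0 0 0.19;-0.9 -0.02 0.38 0 0 0 0.26;-0.9 -0.02 0.5 0 0 0 0.33;-0.9 -0.02 0.62 0 0 0 0.39;-0.9 -0.03 0.74 0 0 0 0.44;-0.9 -0.03 0.85 0 0 0 0.48;-0.9 -0.03 0.93 0 0 0 0.4922;-0.9 -0.03 0.98 0 0 0 0.4922;-0.9 -0.03 1 0 0 0 0.4922;-0.9 -0.03 1 0 0 0 0.4922")

```text
clock: 15.18
tcp_pos: [481.1, 280.4, 120.1]
ee_rot: [-179.9, -0.1, 161.8]
contact_force: [-0.0, 0.3, -0.8]
finger_gap: 0.12
gripper_force: 88.5
```

Call:
servo_tool(commands="-0.9 0 0 0 0 0 0;-0.9 0 0 0 0 0 0;-0.9 0 0 0 0 0 0")

```text
clock: 15.43
tcp_pos: [482.9, 278.6, 121.1]
ee_rot: [-180.0, -0.0, 161.6]
contact_force: [-0.2, -0.3, -1.4]
finger_gap: 0.122
gripper_force: 88.5
```

```bash
python3 mv.py 482.7 278.9 121 161.65 473.7 300.3 66 161.65
```

```text
shift [0.0509 0.0583 0.1833] turn z -0.0 rows 1.4 0.0
```

Call:
servo_tool(commands="-0.9 0.02 0.03 0.01 0 0 0;-0.9 0.045 0.05 0.05 0 0 0;-0.9 0.051 0.058 0.11 0 0 0;-0.9 0.051 0.058 0.15 0 0 0;-0.9 0.051 0.058 0.175 0 0 0;-0.9 0.051 0.058 0.183 0 0 0;-0.9 0.051 0.058 0.183 0 0 0;-0.9 0.051 0.058 0.183 0 0 0;-0.9 0.051 0.058 0.183 0 0 0")

```text
clock: 16.18
tcp_pos: [474.1, 301.2, 67.2]
ee_rot: [179.9, 0.1, 161.7]
contact_force: [0.2, -0.4, -1.2]
finger_gap: 0.118
gripper_force: 88.5
```

```bash
python3 - <<'E'
from pins import *
I=imaging.grab_frame("side");T=imaging.grab_frame("top");s=arm.observe();t=s["tcp_pos"];print(t,s["ee_rot"],s["finger_gap"])
o=np.zeros((560,790,3),np.uint8)
for img,(x0,y0,w,h),X in((I,(225,130,98,90),0),(T,(180,145,98,120),396)):
    a=cv2.resize(img[y0:y0+h,x0:x0+w],None,fx=4,fy=4,interpolation=cv2.INTER_CUBIC);o[:a.shape[0],X:X+a.shape[1]]=a
cv2.imwrite("pics/p5.png",o[:,:,::-1])
c="side"
h=cv2.cvtColor(cv2.resize(I[130:220,225:323],None,fx=4,fy=4,interpolation=cv2.INTER_CUBIC),cv2.COLOR_RGB2HSV)
n,l,st,_=cv2.connectedComponentsWithStats(red(h).astype(np.uint8));print([x for x in st[1:].tolist() if x[4]>60])
ax=np.array([np.cos(np.radians(-18.35)),np.sin(np.radians(-18.35)),0])
print([(proj([t+[0,0,4.8]+k*ax],c)[0]-[225,130])*4 for k in(-95,-90,0,90,95)])
E
```

```text
[473.91136071 301.16222678  67.25035249] [1.79926644e+02 6.94271358e-02 1.61690436e+02] 0.11852088040041
[[46, 42, 115, 30, 3120], [85, 128, 92, 30, 1476], [209, 146, 93, 30, 1480]]
[array([ 74.8680662 , 134.69732613]), array([ 81.04025965, 135.58830327]), array([193.19643121, 151.77842863]), array([307.39217197, 168.26297274]), array([313.79730025, 169.18757482])]
```

View pics/p5.png

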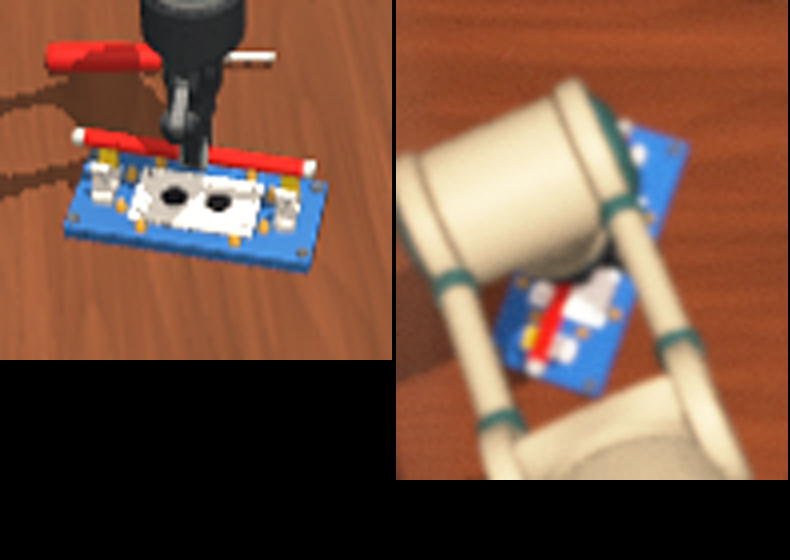

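The rod's red section spans crop columns 85–302, centre 193.5, matching the prediction from the TCP. It is level and over both clip mouths. Lowering.

Call:
servo_tool(commands="-0.9 0 -0.003 0.015 0 0 0;-0.9 0 -0.003 0.03 0 0 0;-0.9 0 -0.003 0.045 0 0 0;-0.9 0 -0.003 0.055 0 0 0;-0.9 0 -0.003 0.06 0 0 0;-0.9 0 -0.003 0.06 0 0 0;-0.9 0 -0.003 0.06 0 0 0")

```text
clock: 16.87
tcp_pos: [473.0, 300.1, 48.2]
ee_rot: [-180.0, -0.0, 161.7]
contact_force: [-0.1, 0.1, -1.8]
finger_gap: 0.123
gripper_force: 88.5
```

Call:
servo_tool(commands="-0.9 0 0 0.005 0 0 0;-0.9 0 0 0.01 0 0 0;-0.9 0 0 0.015 0 0 0;-0.9 0 0 0.02 0 0 0;-0.9 0 0 0.02 0 0 0;-0.9 0 0 0.02 0 0 0")

```text
clock: 17.37
tcp_pos: [473.7, 300.8, 42.9]
ee_rot: [179.9, 0.1, 161.7]
contact_force: [0.4, 2.2, 0.8]
finger_gap: 0.121
gripper_force: 88.9
```

Call:
servo_tool(commands="-0.9 0 0 0.005 0 0 0;-0.9 0 0 0.01 0 0 0;-0.9 0 0 0.015 0 0 0;-0.9 0 0 0.02 0 0 0;-0.9 0 0 0.02 0 0 0")

```text
clock: 17.78
tcp_pos: [474.4, 300.8, 38.0]
ee_rot: [179.8, 0.2, 161.7]
contact_force: [-0.1, 0.8, 7.5]
finger_gap: 0.122
gripper_force: 89.7
```

Call:
servo_tool(commands="-0.9 0 0 0.005 0 0 0;-0.9 0 0 0.01 0 0 0;-0.9 0 0 0.015 0 0 0;-0.9 0 0 0.015 0 0 0")

```text
clock: 18.12
tcp_pos: [474.4, 300.8, 32.6]
ee_rot: [179.9, 0.1, 161.7]
contact_force: [2.8, 3.8, 4.2]
finger_gap: 0.114
gripper_force: 89.4
```

Call:
servo_tool(commands="-0.9 0 0 0.005 0 0 0;-0.9 0 0 0.01 0 0 0;-0.9 0 0 0.013 0 0 0;-0.9 0 0 0.013 0 0 0")

```text
clock: 18.45
tcp_pos: [474.0, 301.0, 27.9]
ee_rot: [179.9, 0.1, 161.7]
contact_force: [2.9, 5.1, 1.1]
finger_gap: 0.119
gripper_force: 89.0
```

Call:
servo_tool(commands="-0.9 0 0.002 0.002 0 0 0;-0.9 0 0.002 0.004 0 0 0;-0.9 0 0.002 0.004 0 0 0;-0.9 0 0.002 0.004 0 0 0")

```text
clock: 18.78
tcp_pos: [473.8, 301.0, 27.2]
ee_rot: [179.9, 0.1, 161.7]
contact_force: [3.0, 3.7, 5.0]
finger_gap: 0.12
gripper_force: 89.3
```

Call:
servo_tool(commands="-0.9 0 0 0.003 0 0 0;-0.9 0 0 0.003 0 0 0;-0.9 0 0 0.003 0 0 0")

```text
clock: 19.03
tcp_pos: [473.8, 301.1, 27.2]
ee_rot: [179.9, 0.1, 161.7]
contact_force: [0.7, 2.4, 10.8]
finger_gap: 0.115
gripper_force: 90.0
```

The rod has bottomed at TCP 27.2, which is the predicted height, and the force rises without travel. Releasing and retreating.

Call:
servo_tool(commands="-0.6 0 0 0 0 0 0;-0.5 0 0 0 0 0 0;-0.3 0 0 0 0 0 0;-0.1 0 0 0 0 0 0;-0.1 0 0 0 0 0 0;-0.1 0 0 -0.03 0 0 0;-0.1 0 0 -0.1 0 0 0;-0.1 0 0 -0.22 0 0 0;-0.1 0 0 -0.35 0 0 0;-0.1 0 0 -0.45 0 0 0;-0.1 0 0 -0.45 0 0 0")

```text
clock: 19.95
tcp_pos: [477.0, 302.5, 168.4]
ee_rot: [179.5, 0.6, 161.7]
contact_force: [0.3, 0.9, 0.4]
finger_gap: 0.45
gripper_force: 0.0
```

Call:
servo_tool(commands="0 -0.1 -0.1 0 0 0 0;0 -0.2 -0.22 0 0 0 0;0 -0.3 -0.34 0 0 0 0;0 -0.4 -0.46 0 0 0 0;0 -0.5 -0.58 0 0 0 0;0 -0.6 -0.7 0 0 0 0;0 -0.66 -0.78 0 0 0 0;0 -0.7 -0.8 0 0 0 0;0 -0.7 -0.8 0 0 0 0")

```text
clock: 20.7
tcp_pos: [600.1, 1.2, 160.8]
ee_rot: [-179.9, 0.2, 161.4]
contact_force: [0.2, -0.2, -0.2]
finger_gap: 0.497
gripper_force: 0.0
```

```bash
python3 - <<'E'
from pins import *
I=imaging.grab_frame("side");T=imaging.grab_frame("top")
o=np.zeros((500,790,3),np.uint8)
for img,(x0,y0,w,h),X in((I,(235,155,80,50),0),(T,(198,165,62,83),405)):
    a=cv2.resize(img[y0:y0+h,x0:x0+w],None,fx=5 if X==0 else 6,fy=5 if X==0 else 6,interpolation=cv2.INTER_CUBIC);o[:a.shape[0],X:X+a.shape[1]]=a
cv2.imwrite("pics/p6.png",o[:,:,::-1])
h=cv2.cvtColor(cv2.resize(I[155:205,235:315],None,fx=4,fy=4,interpolation=cv2.INTER_CUBIC),cv2.COLOR_RGB2HSV);m=red(h)
ys,xs=np.nonzero(m);xs=xs/4+235;ys=ys/4+155
ax=np.array([np.cos(np.radians(-18.35)),np.sin(np.radians(-18.35)),0])
for k in(-50,0,50):
    u=proj([[474.1,300.5,32]+k*ax],"side")[0];print(k,u,ys[abs(xs-u[0])<1.5].mean(),xs.min(),xs.max())
print([proj([[474.1,300.5,32]+k*ax],"side")[0] for k in(-90,90)])
for c,i in(("side",I),("top",T)):
    g=hull(i,(235,155,315,205) if c=="side" else (198,165,260,248),red);print(c,fit({c:g},(178,14,14),[474,300,32,-.32],32))
E
```

```text
-50 [258.30914103 174.76870543] 174.98833333333334 247.25 299.5
0 [273.56732146 177.01516287] 177.375 247.25 299.5
50 [288.97524091 179.28366634] 179.5519230769231 247.25 299.5
[array([246.20894762, 172.9871975 ]), array([301.41087565, 181.11456121])]
side (array([472.2, 301.5,  32. , -18.6]), array([-0., -0., -0.]), {'side': 149})
top (array([471. , 299.8,  32. , -18.4]), array([ 0., -0.,  0.]), {'top': 183})
```

View pics/p6.png

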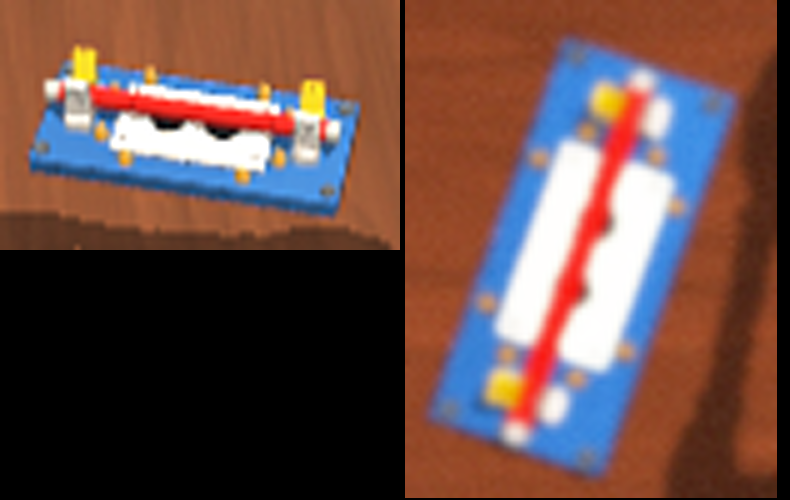

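Both views show the rod at seat height along its whole length: image rows are within 0.4 px of the prediction at −50, 0 and +50 mm. It sits in both clips with the yellow jaws over it and the panel flat beneath. Handing in.

```bash
python3 -c "
from workcell import job_done
print(job_done())"
```

```text
the job is handed in; nothing more can be done
None
```

The aluminium panel lies flat between the pins of the blue carrier and the red rod is down in both fork clips, roughly centred, with the yellow jaws looking closed over it; I handed the job in at about 21 s, and no verdict came back.

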